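# Stack two spacer rings in the flared tube

### The arm

A 6-joint arm with a two-finger parallel gripper is mounted at the origin on a cart in front of the work surface, level with it; the furniture and walls round the work are solid. World frame = base frame: x ahead of the robot, y to its left, z up, the work surface at z = 0. Lengths are in m, angles in rad, forces in N, time in s.
With the tool pointing down it reaches from about 0.375 to 0.9 m from the base axis. Payload 3.1 kg.
Tool frame: the origin (TCP) lies between the finger pads; the fingertips stand 25 mm ahead of it and the grasp point (between the pads) lies 6 mm ahead of it; y points along the fingers, x is the direction in which the jaws open and shut, and the axes are right-handed (so a half turn about y gives the same grasp; the last joint's range is limited). The gripper opens to 87 mm and grips with 3 to 60 N. Pads are 19 mm wide; open, the fingers measure 117 mm over their backs; the gripper's body (75 mm by 190 mm) begins 51 mm behind the grasp point.
Start: joints at [-0.178, 0.527, 1.433, -0, 1.181, -0.178], TCP at [0.625, 0, 0.248] pointing down, gripper open.
Joint ranges: [-3.08, 3.08], [-0.75, 2.2], [0.22, 2.44], [-1.43, 4.57], [0, 2.65], [-2.85, 2.85]. Speed limits (rad/s): [2.79, 2.79, 3.14, 3.14, 3.14, 3.14].

### API

Orientations are given as a unit quaternion [x, y, z, w].
In Python, from rig import robot gives the robot as it stands.
- The arm moves only by the tool carry_out, never from a script. Its argument "moves" is a list of rows, each a list of 7 numbers: the opening, from 0 (shut) to 1 (fully open), then the shift along the tool's x, y, z in cm, then the turn, a rotation vector about the tool's x, y, z in rad. In form: [[grip, x, y, z, rx, ry, rz], ...]. A call has 1 to 20 rows; each row is the pose to reach, as a shift and turn from the pose commanded when the call began, along the tool's axes at that moment; what a row does not reach only later rows make up. A row lasts 1/10 s, in which the tool goes at most 50 mm and 8.59 degrees, less where a joint would pass 70% of its speed; a pose out of reach is approached as far as the arm can. A call with a gripper value outside its range is refused whole. The fingers move at their own pace and stop on an object; "force" is the grip in N (left out, the last holds). Time passes only in rows, so rows that repeat a pose let the fingers close. It gives the time, the measured TCP pose, the force and the opening at its end, in the units of the state.
- robot.get_obs(): the state, without advancing time (a new reading comes with each control period).
- robot.camera(name): name is "scene" or "side" or "wrist"; returns the picture (400x640x3 uint8, red, green, blue); there is no depth.
- robot.camera_params(name): a dict with "fx", "fy", "cx", "cy" (pixels), "k1" (the pictures are not rectified: a ray, as slopes to the right and down, at radius r is drawn at 1 + k1 r^2 times it, then the intrinsics apply), "extrinsics" (4x4, takes a point from camera to world coordinates); the wrist camera has in their place "mount" (4x4, takes a point from camera to tool coordinates, whose origin is the TCP and whose axes are the tool frame's). Camera axes: x right, y down, z forward; pixel columns grow to the right and rows downward; lengths in m; the calibration is good to about 2 mm. A picture is of the moment at which its call begins: read the wrist's pose just before it. camera_params takes no time and is no camera call.
- robot.hand_in(): hands the job in, once; it reports no verdict.
The state is a dict: "time": time; "q": joint angles; "joint_velocities": joint speeds; "joint_torque": joint torques, N m; "position": TCP position; "tool_rot": TCP orientation; "ft_force": force on the tool from outside, world axes, zero at the start; "moment": the same for the moment, N m; "grip_width": finger opening in m.
Only numpy, scipy, OpenCV 4.12 (cv2) and the standard library are available. Lean on these libraries where they do the work, as an engineer would, in place of code of your own. Each camera call takes 0.05 s, during which the arm holds its last target.

### The job

Three flat dark steel spacer rings lie on the bench by the grey flared stacking tube. Tidy the two large rings away: drop both into the tube, so that they lie flat in it, one on top of the other, as one column. The small ring does not belong there: leave it where it lies.

Things in the scene. Friction and masses are not known exactly. Their poses are not given: they have to be found in the camera images.
- ring_a: One large spacer ring: a flat closed ring of smooth dark steel, outer diameter 54 mm, hole diameter 30 mm, 14 mm thick, about 60 g, lying flat and loose on the bench. Both large rings are alike. Origin at the ring's centre, at half its thickness (7 mm above the bench at the start); z is the ring's axis, x and y lie in its plane.
- ring_b: The other large spacer ring: a flat closed ring of smooth dark steel, outer diameter 54 mm, hole diameter 30 mm, 14 mm thick, about 60 g, lying flat and loose on the bench. Both large rings are alike. Origin at the ring's centre, at half its thickness (7 mm above the bench at the start); z is the ring's axis, x and y lie in its plane.
- ring_small: The small spacer ring, not to be moved: a flat closed ring of the same steel, outer diameter 32 mm, hole diameter 16 mm, 14 mm thick, loose on the bench. Origin at the ring's centre, at half its thickness. The three rings may lie in any order.
- stack_tube: Grey stacking tube, slippery inside, fixed to the bench, open at the top, 58 mm high, foot 106 mm across. Flared mouth: 92 mm inside (102 outside) at the rim, narrowing like a funnel to a straight bore of 70 mm that begins 42 mm above the bench; bore floor 8 mm above the bench. A large ring let go flat near the middle of the mouth drops down the bore. Origin on its axis at bench height; z up.
Not all that is in view belongs to the job. Leave any pink or yellow look-alike of the ring_a alone.

How it is judged:
On the way:
1. one of the large rings lies flat in the tube (((horizontal distance between ring_a and stack_tube below 0.012 m and z of ring_a in the frame of stack_tube below 0.041 m and angle between the z axis of ring_a and the z axis of stack_tube, either way round below 0.175 rad and linear speed of ring_a below 0.03 m/s) or (horizontal distance between ring_b and stack_tube below 0.012 m and z of ring_b in the frame of stack_tube below 0.041 m and angle between the z axis of ring_b and the z axis of stack_tube, either way round below 0.175 rad and linear speed of ring_b below 0.03 m/s))), for 0.2 s.
At the end, for the whole second after the job is handed in: Both large rings lie at rest in the bore of the tube, one on the other: centres within 12 mm of the tube's axis and no higher than 41 mm above the bench, flat within 10 degrees; the small ring is within 30 mm of where it lay (horizontal distance between each of ring_a, ring_b and stack_tube below 0.012 m and z of each of ring_a, ring_b in the frame of stack_tube below 0.041 m and angle between the z axis of each of ring_a, ring_b and the z axis of stack_tube, either way round below 0.175 rad and linear speed of each of ring_a, ring_b below 0.03 m/s and distance of ring_small from where it was at the start of the episode below 0.03 m); the robot touches nothing.
It fails at once if the small ring is moved more than 30 mm from where it lay (distance of ring_small from where it was at the start of the episode above 0.03 m).
It also fails if it takes over 51 s, if anything falls off the work surface, if the arm or the gripper's body presses on something with over 40 N, if the wrist force passes 120 N, or if a joint passes its speed limit or range.

## Working session

There is one attempt and no reset: what is moved stays moved. The work goes in short steps, Python scripts to look and compute and a tool call to move; the robot and the scene stay as the last step left them, time stands still between calls to the robot, and variables do not carry over. Pictures are saved under pics/ and viewed, and the job is handed in when it is done.

Besides the shell and the picture viewer there is one more tool, called after ">>>" as name(argument=value, ...), one argument or row to a line, values as JSON. carry_out: Moves the arm, as the interface text tells. Its arguments: {"type":"object","properties":{"moves":{"type":"array"},"force":{"type":"number"}},"required":["moves"]}

```bash
mkdir -p pics; ls; python3 - <<'E'
from rig import robot
import cv2
o=robot.get_obs(); print(o)
for n in ["scene","side","wrist"]:
    im=robot.camera(n); cv2.imwrite(f"pics/{n}0.png",im[:,:,::-1]); print(n,robot.camera_params(n))
E
```

```text
pics
{'time': 0.0, 'q': array([-1.78513256e-01,  5.28467613e-01,  1.43387386e+00, -3.02835207e-06,
        1.18139109e+00, -1.78506544e-01]), 'joint_velocities': array([-7.11070756e-04,  1.10333639e-03,  5.93220052e-04, -1.29286146e-03,
       -2.61828846e-05, -1.39139468e-03]), 'joint_torque': array([-5.45745443e-04, -4.40045428e+01, -1.76593530e+01,  6.32597599e-02,
        5.83207863e-02, -1.53719384e-04]), 'position': array([6.24335861e-01, 1.40213547e-04, 2.46579732e-01]), 'tool_rot': array([-0.70697301,  0.00074669,  0.00074276,  0.70723974]), 'ft_force': array([ 0.33894341, -0.03117297, -0.20166354]), 'moment': array([ 0.00720436, -0.00459246, -0.01591558]), 'grip_width': 0.08721251952768637}
scene {'fx': 513.0979988689896, 'fy': 513.0979988689896, 'cx': 319.8516566341949, 'cy': 199.61672639859103, 'k1': -0.06498352434933119, 'extrinsics': array([[ 0.69696732, -0.51901391,  0.49483444, -0.1491856 ],
       [-0.71696461, -0.49079252,  0.49506004, -0.62055647],
       [-0.014082  , -0.69981945, -0.71418096,  0.97377057],
       [ 0.        ,  0.        ,  0.        ,  1.        
[... 185 characters left out ...]
31, -0.0594382 ,  0.56179574],
       [ 0.07154549,  0.61260344, -0.78714565,  0.86957607],
       [ 0.00483545, -0.78937177, -0.61389644,  0.73435988],
       [ 0.        ,  0.        ,  0.        ,  1.        ]])}
wrist {'fx': 339.329586409699, 'fy': 339.329586409699, 'cx': 314.9631477263095, 'cy': 201.98525398336483, 'k1': -0.04935835483047335, 'mount': array([[ 9.99999711e-01, -7.59096940e-04,  3.61944199e-05,
         3.68553106e-05],
       [-2.43466769e-04, -2.74887980e-01,  9.61476229e-01,
        -1.39116311e-01],
       [-7.19904252e-04, -9.61475960e-01, -2.74888085e-01,
         7.61348329e-02],
       [ 0.00000000e+00,  0.00000000e+00,  0.00000000e+00,
         1.00000000e+00]])}
```

View pics/scene0.png

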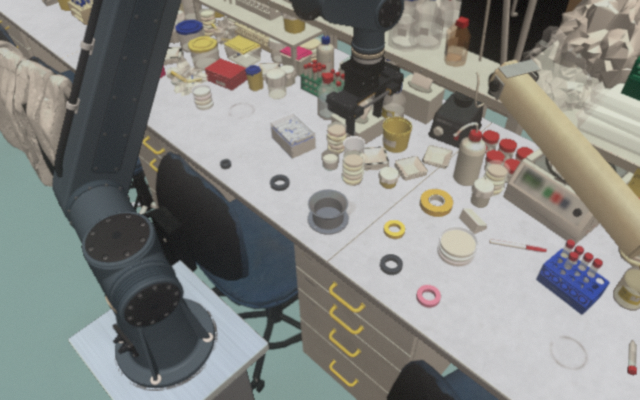

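View pics/side0.png

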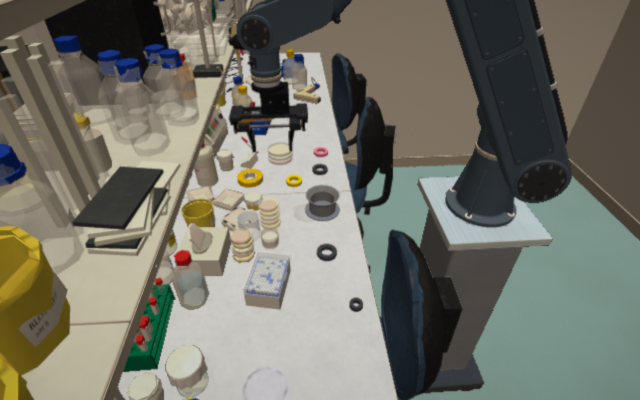

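View pics/wrist0.png

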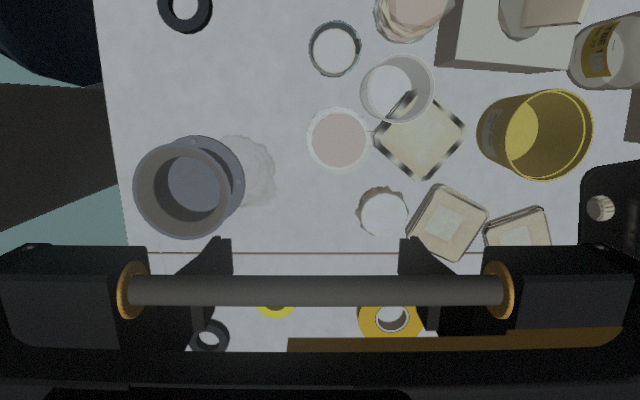

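Candidates in the scene picture:
- Small dark ring at (225,163).
- Dark rings at (280,183) and (391,264), which look like the two large ones.
- Look-alikes to leave: yellow (395,229), pink (428,296) and the big orange-yellow ring (437,203).
- Grey tube at (328,210).

I choose the dark rings at (280,183) and (391,264). Next I'll measure them and check a crop.

```bash
cat > h.py <<'E'
import numpy as np, cv2
from rig import robot
from scipy.spatial.transform import Rotation as R
def ray(name,px,obs=None):
    p=robot.camera_params(name)
    K=np.array([[p['fx'],0,p['cx']],[0,p['fy'],p['cy']],[0,0,1]])
    u=cv2.undistortPoints(np.array(px,float).reshape(-1,1,2),K,np.array([p['k1'],0,0,0.]))[:,0]
    d=np.c_[u,np.ones(len(u))]
    if 'mount' in p:
        T=np.eye(4);T[:3,:3]=R.from_quat(obs['tool_rot']).as_matrix();T[:3,3]=obs['position'];E=T@p['mount']
    else:E=p['extrinsics']
    return E[:3,3],d@E[:3,:3].T
def onz(name,px,z,obs=None):
    o,d=ray(name,px,obs); return o+d*((z-o[2])/d[:,2])[:,None]
def circ(pts):
    x,y=pts[:,0],pts[:,1]
    a=np.linalg.lstsq(np.c_[2*x,2*y,np.ones(len(x))],x*x+y*y,rcond=None)[0]
    return a[:2],np.sqrt(a[2]+a[0]**2+a[1]**2)
E
python3 - <<'E'
from h import *
for n,seeds in (("scene",{'small':(225,163),'near':(391,264),'far':(280,183)}),("side",{'small':(357,304),'A':(327,252),'B':(320,169)})):
    im=cv2.imread(f"pics/{n}0.png"); m=(im.max(2)<90).astype(np.uint8)
    c,_=cv2.findContours(m,cv2.RETR_CCOMP,cv2.CHAIN_APPROX_NONE)
    for k,s in seeds.items():
        for q in c:
            q=q[:,0]; 
            if np.linalg.norm(q.mean(0)-s)<9 and len(q)>6:
                W=onz(n,q,0.007); ctr,r=circ(W); print(n,k,len(q),q.mean(0).round(1),ctr.round(4),r.round(4), (W[:,:2].min(0)+W[:,:2].max(0))/2)
im=cv2.imread("pics/scene0.png")[130:310,200:460]; cv2.imwrite("pics/crop0.png",cv2.resize(im,None,fx=3,fy=3,interpolation=cv2.INTER_CUBIC))
E
```

```text
scene small 22 [225.4 164. ] [0.4379 0.3445] 0.0132 [0.43786108 0.34413343]
scene near 46 [390.2 269.9] [ 0.478  -0.2227] 0.0189 [ 0.47316542 -0.2241185 ]
scene near 43 [391.6 259.5] [ 0.4885 -0.2165] 0.0163 [ 0.49059099 -0.21528744]
scene far 43 [279.3 183. ] [0.4905 0.1746] 0.0232 [0.4901624  0.17506924]
scene far 32 [279.5 182.9] [0.491  0.1742] 0.0173 [0.49059643 0.17449233]
side small 35 [355.7 304.3] [0.4396 0.3445] 0.0156 [0.4393111 0.3448086]
side small 17 [355.3 304.3] [0.4405 0.3446] 0.0076 [0.440326   0.34497213]
side A 49 [326.3 252.3] [0.4937 0.1757] 0.0265 [0.49415226 0.17620614]
side A 26 [326.5 252.1] [0.4933 0.1754] 0.0143 [0.4931589  0.17499878]
side B 34 [319.5 169.2] [ 0.4846 -0.2194] 0.0268 [ 0.48418993 -0.21858042]
side B 16 [319.5 169.2] [ 0.4844 -0.2204] 0.013 [ 0.48456189 -0.22097712]
```

View pics/crop0.png

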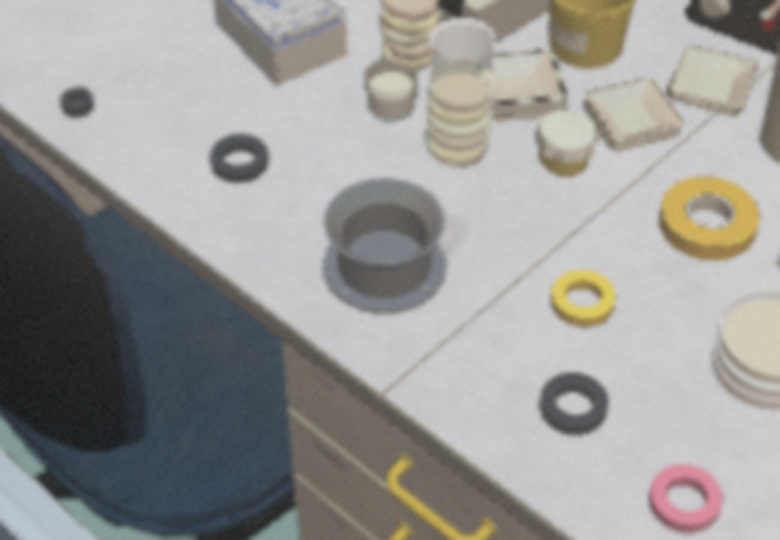

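```bash
python3 - <<'E'
from h import *
ob=dict(position=np.array([.6243,.0001,.2466]),tool_rot=np.array([-0.70697301,  0.00074669,  0.00074276,  0.70723974]))
for n,l in (("scene",{'yellow':(395,229),'pink':(428,296),'orange':(437,203),'petri stack foot':(457,258),'box':(293,148),'lens jar':(353,182),'jar2':(330,163)}),):
    for k,p in l.items(): print(k,onz(n,[p],0.007)[0].round(3))
# tube: outer rim in scene (extremes) & foot
im=cv2.imread("pics/side0.png")[180:225,295:350]; cv2.imwrite("pics/tube_side.png",cv2.resize(im,None,fx=10,fy=10,interpolation=cv2.INTER_CUBIC))
im=cv2.imread("pics/scene0.png")[180:240,295:360]; cv2.imwrite("pics/tube_scene.png",cv2.resize(im,None,fx=9,fy=9,interpolation=cv2.INTER_CUBIC))
im=cv2.imread("pics/wrist0.png")[125:250,120:260]; cv2.imwrite("pics/tube_wrist.png",cv2.resize(im,None,fx=4,fy=4,interpolation=cv2.INTER_CUBIC))
# wrist: approx rim left/right/top/bottom by eye
P=np.array([(133,193),(231,193),(182,146),(182,239)]);print(circ(onz("wrist",P,0.058,ob)))
E
```

```text
yellow [ 0.576 -0.158  0.007]
pink [ 0.471 -0.335  0.007]
orange [ 0.723 -0.182  0.007]
petri stack foot [ 0.605 -0.322  0.007]
box [0.619 0.255 0.007]
lens jar [0.631 0.031 0.007]
jar2 [0.645 0.13  0.007]
(array([ 0.48981532, -0.00927064]), np.float64(0.04938974030046097))
```

View pics/tube_wrist.png

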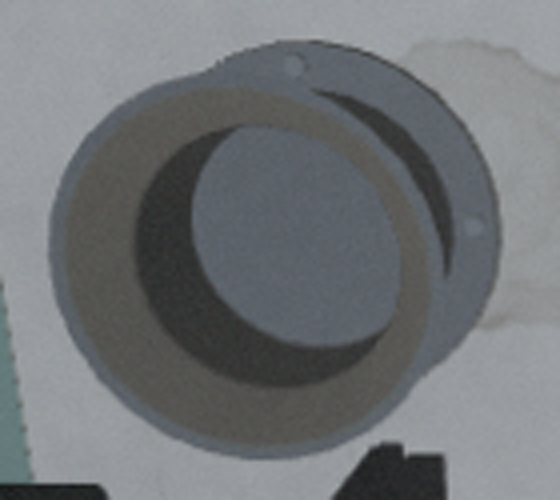

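View pics/tube_scene.png

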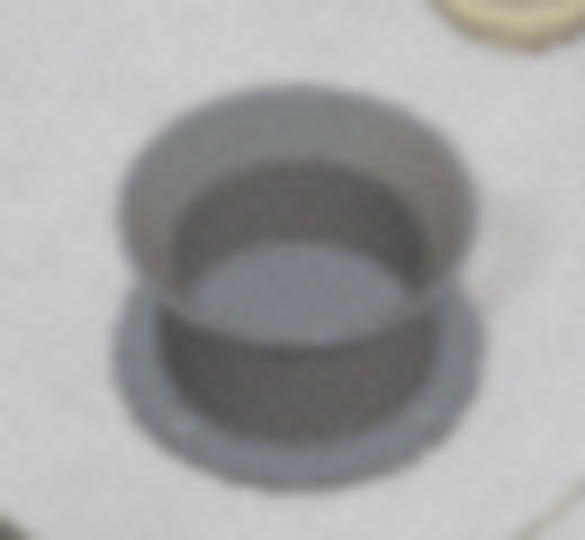

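View pics/tube_side.png

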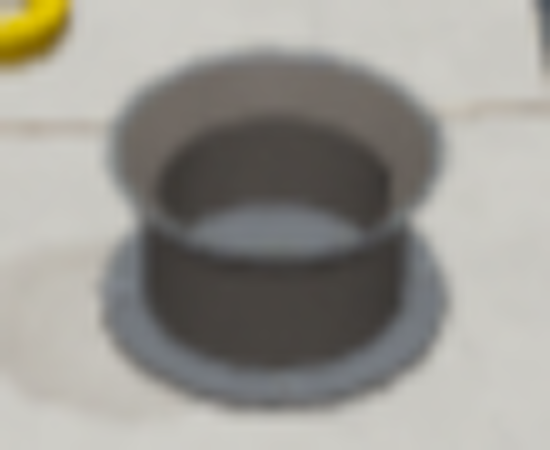

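The wrist crop shows the rim as a full ellipse, x 132–231 and y 143–240. Scene and side show it too, so I'll intersect all three on the rim plane.

```bash
python3 - <<'E'
from h import *
ob=dict(position=np.array([.6243,.0001,.2466]),tool_rot=np.array([-0.70697301,  0.00074669,  0.00074276,  0.70723974]))
def f(n,p,o,s,ob=None,z=0.058): 
    c=circ(onz(n,np.array(p)/s+np.array(o)-0.5+0.5/s,z,ob)); print(n,c[0].round(4),c[1].round(4))
f("wrist",[(50,250),(443,280),(200,75),(265,459),(75,160),(130,410),(400,410)],(120,125),4,ob)
f("scene",[(118,210),(478,215),(300,83),(298,348)],(295,180),9)
f("side",[(110,150),(445,150),(278,46),(280,262)],(295,180),10)
f("side",[(102,295),(447,295),(275,408)],(295,180),10,z=0.004)
f("scene",[(112,355),(484,355),(300,490)],(295,180),9,z=0.004)
E
```

```text
wrist [ 0.4896 -0.0084] 0.0502
scene [ 0.49   -0.0082] 0.0502
side [ 0.4909 -0.0086] 0.0509
side [ 0.4915 -0.0074] 0.0523
scene [ 0.4886 -0.0093] 0.0528
```

>>> carry_out(
  moves=[
    [1, -4, 0, 4, 0, 0, 0],
    [1, -8, 0, 8, 0, 0, 0],
    [1, -11, 0, 12, 0, 0, 0],
    [1, -13.2, 0, 16, 0, 0, 0],
    [1, -13.2, 3, 17.5, 0, 0, 0],
    [1, -13.2, 7, 17.5, 0, 0, 0],
    [1, -13.2, 11, 17.5, 0, 0, 0],
    [1, -13.2, 11, 17.5, 0, 0, 0],
    [1, -13.2, 11, 17.5, 0, 0, 0],
  ],
  force=20,
)

```text
time: 1.05
position: [0.4928, 0.175, 0.1374]
tool_rot: [0.707, -0.001, -0.001, -0.707]
ft_force: [0.1, -0.1, 0.2]
grip_width: 0.0869
```

```bash
python3 - <<'E'
from h import *
ob=robot.get_obs(); im=robot.camera("wrist")[:,:,::-1]; cv2.imwrite("pics/w1.png",im); print(ob['time'],ob['position'],ob['tool_rot'],ob['q'])
import pickle; pickle.dump(ob,open("ob1.pkl","wb"))
E
```

```text
1.05 [0.49282197 0.17498353 0.13739545] [ 7.07173640e-01 -6.46205757e-04 -5.73838711e-04 -7.07039388e-01] [1.27284443e-01 5.57437902e-01 1.78702680e+00 4.29681433e-05
 7.98863493e-01 1.27356787e-01]
```

View pics/w1.png

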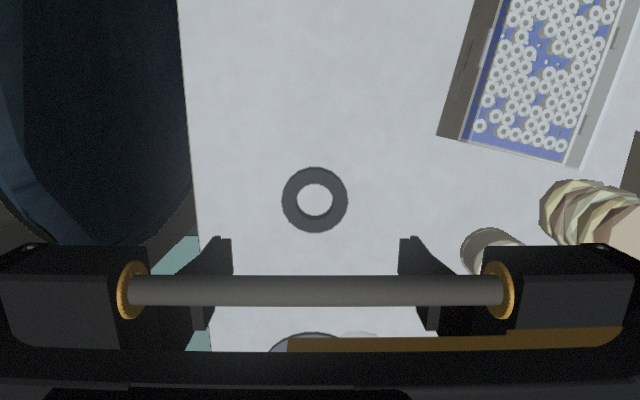

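```bash
python3 - <<'E'
from h import *
import pickle; ob=pickle.load(open("ob1.pkl","rb"))
im=cv2.imread("pics/w1.png"); m=(im.max(2)<100).astype(np.uint8)
c,_=cv2.findContours(m,cv2.RETR_CCOMP,cv2.CHAIN_APPROX_NONE)
for q in c:
    q=q[:,0]
    if np.linalg.norm(q.mean(0)-(315,200))<12 and len(q)>20:
        for z in (0.014,): print(len(q),circ(onz("wrist",q,z,ob)))
E
```

```text
186 (array([0.49210421, 0.17747885]), np.float64(0.026348062773879202))
100 (array([0.49212876, 0.17827504]), np.float64(0.014464561634259934))
```

>>> carry_out(
  moves=[
    [1, -0.1, 4, 0.1, 0, 0, 0],
    [1, -0.1, 8, 0.1, 0, 0, 0],
    [1, -0.1, 10, 0.1, 0, 0, 0],
    [1, -0.1, 10.9, 0.1, 0, 0, 0],
    [1, -0.1, 10.9, 0.1, 0, 0, 0],
    [0.55, -0.1, 10.9, 0.1, 0, 0, 0],
    [0.5, -0.1, 10.9, 0.1, 0, 0, 0],
    [0.5, -0.1, 10.9, 0.1, 0, 0, 0],
    [0.5, -0.1, 10.9, 0.1, 0, 0, 0],
    [0.5, -0.1, 10.9, 0.1, 0, 0, 0],
    [0.5, -0.1, 10.9, 0.1, 0, 0, 0],
  ],
  force=20,
)

```text
time: 2.2
position: [0.4922, 0.1761, 0.0289]
tool_rot: [-0.707, -0.0, -0.0, 0.707]
ft_force: [0.0, 0.1, 3.7]
grip_width: 0.0535
```

>>> carry_out(
  moves=[
    [0.5, 0, -1, 0, 0, 0, 0],
    [0.5, 0, -4, 0, 0, 0, 0],
    [0.5, 0, -8, 0, 0, 0, 0],
    [0.5, 0, -10, 0, 0, 0, 0],
    [0.5, 0, -10, 0, 0, 0, 0],
    [0.5, 0, -10, 0, 0, 0, 0],
  ],
  force=25,
)

```text
time: 2.8
position: [0.4917, 0.176, 0.1288]
tool_rot: [-0.707, -0.0, -0.0, 0.707]
ft_force: [0.4, -0.4, -1.2]
grip_width: 0.0535
```

```bash
python3 - <<'E'
from h import *
ob=robot.get_obs(); print(ob['time'],ob['position'],ob['grip_width'],ob['ft_force'])
im=robot.camera("side")[:,:,::-1]; cv2.imwrite("pics/s2.png",cv2.resize(im[120:300,230:420],None,fx=3,fy=3))
E
```

```text
2.8 [0.49171973 0.1760181  0.12879302] 0.05353836865668858 [ 0.40048857 -0.41531395 -1.15339567]
```

View pics/s2.png

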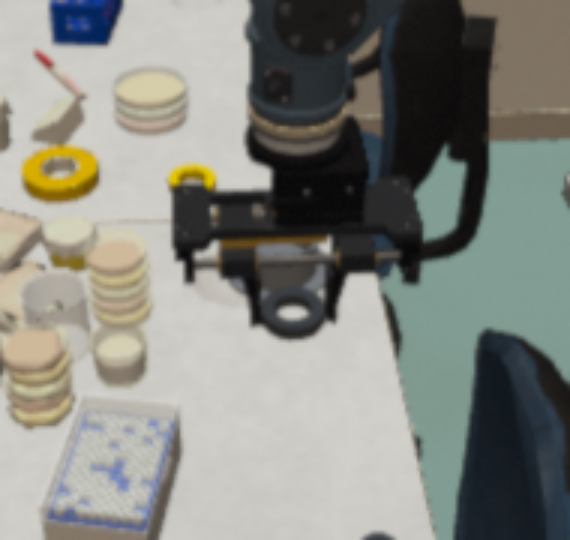

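>>> carry_out(
  moves=[
    [0.5, 0, 0, -4, 0, 0, 0],
    [0.5, -0.1, 0, -8, 0, 0, 0],
    [0.5, -0.2, 0, -12, 0, 0, 0],
    [0.5, -0.2, 0, -15, 0, 0, 0],
    [0.5, -0.2, 0, -17.5, 0, 0, 0],
    [0.5, -0.2, 0, -18.5, 0, 0, 0],
    [0.5, -0.2, 2, -18.5, 0, 0, 0],
    [0.5, -0.2, 3.5, -18.5, 0, 0, 0],
    [0.5, -0.2, 4, -18.5, 0, 0, 0],
    [0.5, -0.2, 4, -18.5, 0, 0, 0],
    [0.5, -0.2, 4, -18.5, 0, 0, 0],
  ],
  force=25,
)

```text
time: 3.95
position: [0.49, -0.0085, 0.0885]
tool_rot: [-0.707, -0.0, 0.0, 0.707]
ft_force: [-0.0, 0.5, -0.7]
grip_width: 0.0532
```

```bash
python3 - <<'E'
from h import *
ob=robot.get_obs(); print(ob['time'],ob['position'],ob['grip_width'],ob['ft_force'])
im=robot.camera("side")[:,:,::-1]; a=cv2.resize(im[140:240,270:380],None,fx=5,fy=5)
cv2.imwrite("pics/s3.png",a)
E
```

```text
3.95 [ 0.48995579 -0.00848331  0.08849859] 0.05315802392314256 [-0.01526688  0.46227771 -0.67098109]
```

View pics/s3.png

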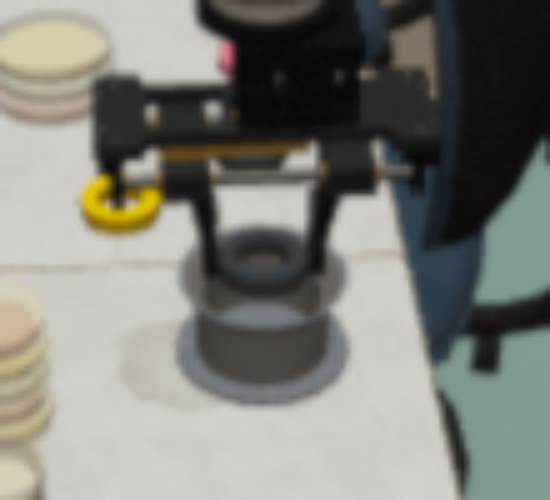

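The ring sits level over the middle of the mouth, so I'll release it.

>>> carry_out(
  moves=[
    [0.85, 0, 0, 0, 0, 0, 0],
    [0.85, 0, 0, 0, 0, 0, 0],
    [0.85, 0, 0, 0, 0, 0, 0],
    [0.85, 0, 0, 0, 0, 0, 0],
    [0.85, 0, -2, 0, 0, 0, 0],
    [1, 0, -5, 0, 0, 0, 0],
    [1, 0, -5, -4, 0, 0, 0],
    [1, 0, -5, -8, 0, 0, 0],
    [1, 0, -5, -12, 0, 0, 0],
    [1, 0, -5, -12, 0, 0, 0],
    [1, 0, -5, -12, 0, 0, 0],
  ],
)

```text
time: 5.1
position: [0.4897, -0.1296, 0.1386]
tool_rot: [-0.707, 0.001, -0.001, 0.707]
ft_force: [-0.4, -0.1, -0.5]
grip_width: 0.087
```

```bash
python3 - <<'E'
from h import *
import pickle
ob=robot.get_obs(); print(ob['time'],ob['position'],ob['grip_width'],ob['ft_force'])
pickle.dump(ob,open("ob4.pkl","wb"))
w=robot.camera("wrist")[:,:,::-1];cv2.imwrite("pics/w4.png",w)
s=robot.camera("scene")[:,:,::-1];cv2.imwrite("pics/c4.png",cv2.resize(s[130:310,200:460],None,fx=3,fy=3))
E
```

```text
5.1 [ 0.48969424 -0.1296207   0.13855277] 0.08701074207014001 [-0.36162824 -0.05528522 -0.53081683]
```

View pics/w4.png

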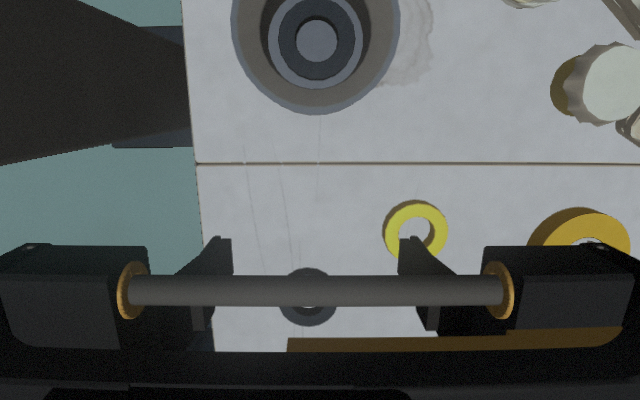

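View pics/c4.png

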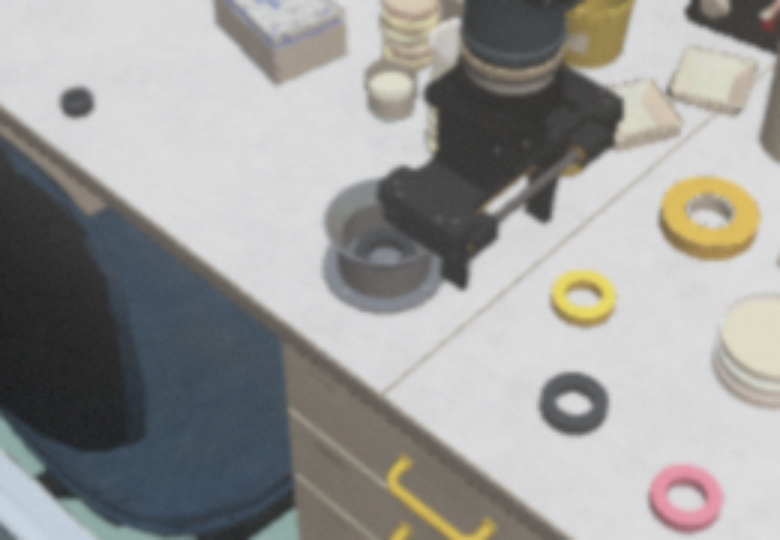

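Ring A lies flat in the bore (wrist image, around (316,41)). Now ring B.

>>> carry_out(
  moves=[
    [1, -0.3, 0, -4, 0, 0, 0],
    [1, -0.5, 0, -8, 0, 0, 0],
    [1, -0.5, 0, -9, 0, 0, 0],
    [1, -0.5, 0, -9, 0, 0, 0],
    [1, -0.5, 0, -9, 0, 0, 0],
  ],
)

```text
time: 5.7
position: [0.4844, -0.217, 0.1383]
tool_rot: [-0.706, 0.0, 0.001, 0.708]
ft_force: [-0.1, 0.4, -0.4]
grip_width: 0.0872
```

```bash
python3 - <<'E'
from h import *
ob=robot.get_obs(); im=robot.camera("wrist")[:,:,::-1].copy(); cv2.imwrite("pics/w5.png",im); print(ob['time'],ob['position'],ob['q'])
m=(im.max(2)<100).astype(np.uint8)
c,_=cv2.findContours(m,cv2.RETR_CCOMP,cv2.CHAIN_APPROX_NONE)
for q in c:
    q=q[:,0]
    if 40<len(q)<400:
        ce,r=circ(onz("wrist",q,0.014,ob)); 
        if r<.04: print(len(q),q.mean(0),ce,r)
E
```

```text
5.7 [ 0.48439138 -0.21697375  0.13826884] [-6.32085663e-01  5.63777027e-01  1.76662210e+00  6.79899001e-04
  8.13580505e-01 -6.33473120e-01]
93 [120.43010753 298.10752688] [ 0.32431258 -0.30713657] 0.020508213652653613
97 [509.06185567 298.09278351] [ 0.64322622 -0.30668452] 0.02108913470487506
59 [468.18644068 270.03389831] [ 0.61704236 -0.27706516] 0.008114703948534566
82 [464.40243902 261.01219512] [ 0.61262535 -0.26983318] 0.010983098489058664
183 [313.27322404 203.67759563] [ 0.48288561 -0.21805742] 0.026550245619510512
97 [313.28865979 203.26804124] [ 0.4829142  -0.21716104] 0.014248284355927015
118 [617.68644068 161.07627119] [ 0.7286262  -0.18084057] 0.014699305289607723
95 [442.86315789 131.37894737] [ 0.57411687 -0.15665083] 0.013471759506406287
252 [571.01587302 148.3015873 ] [ 0.71055377 -0.17751195] 0.03704065151695146
117 [401.76068376 119.55555556] [ 0.5706698 -0.1555785] 0.02476694981059668
```

View pics/w5.png

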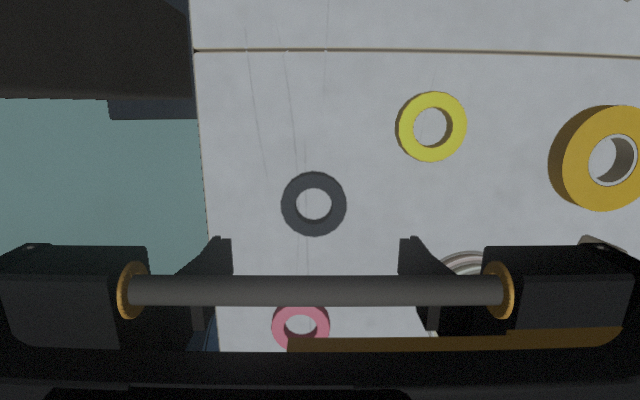

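>>> carry_out(
  moves=[
    [1, -0.1, 4, 0, 0, 0, 0],
    [1, -0.1, 8, 0, 0, 0, 0],
    [1, -0.1, 10, 0, 0, 0, 0],
    [1, -0.1, 10.9, 0, 0, 0, 0],
    [1, -0.1, 10.9, 0, 0, 0, 0],
    [0.55, -0.1, 10.9, 0, 0, 0, 0],
    [0.5, -0.1, 10.9, 0, 0, 0, 0],
    [0.5, -0.1, 10.9, 0, 0, 0, 0],
    [0.5, -0.1, 10.9, 0, 0, 0, 0],
    [0.5, -0.1, 10.9, 0, 0, 0, 0],
    [0.5, -0.1, 10.9, 0, 0, 0, 0],
  ],
  force=25,
)

```text
time: 6.85
position: [0.4842, -0.2192, 0.0301]
tool_rot: [0.707, 0.0, 0.0, -0.707]
ft_force: [-0.8, 0.2, 3.4]
grip_width: 0.053
```

>>> carry_out(
  moves=[
    [0.5, 0, -1, 0, 0, 0, 0],
    [0.5, 0, -4, 0, 0, 0, 0],
    [0.5, 0, -8, 0, 0, 0, 0],
    [0.5, 0, -10, 0, 0, 0, 0],
    [0.5, 0, -10, 0, 0, 0, 0],
    [0.5, 0, -10, 0, 0, 0, 0],
  ],
)

```text
time: 7.45
position: [0.4838, -0.2188, 0.1298]
tool_rot: [0.707, 0.0, 0.0, -0.707]
ft_force: [0.3, -0.8, -0.8]
grip_width: 0.0528
```

```bash
python3 - <<'E'
from h import *
ob=robot.get_obs(); print(ob['time'],ob['position'],ob['grip_width'],ob['ft_force'])
im=robot.camera("side")[:,:,::-1]; cv2.imwrite("pics/s6.png",cv2.resize(im[80:240,230:380],None,fx=3,fy=3))
E
```

```text
7.45 [ 0.48379196 -0.218829    0.12981695] 0.05282661474209933 [ 0.31336647 -0.77845656 -0.78025322]
```

View pics/s6.png

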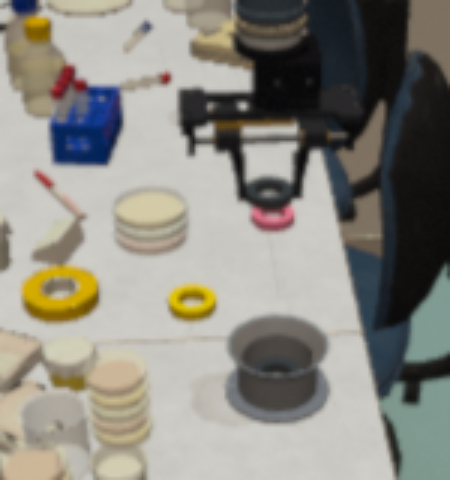

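Held and level. Next stop is the tube: +21.05 cm in tool z, +0.6 cm in x.

>>> carry_out(
  moves=[
    [0.5, 0.2, 0, 4, 0, 0, 0],
    [0.5, 0.4, 0, 8, 0, 0, 0],
    [0.5, 0.6, 0, 12, 0, 0, 0],
    [0.5, 0.6, 0, 16, 0, 0, 0],
    [0.5, 0.6, 0, 19.5, 0, 0, 0],
    [0.5, 0.6, 0, 21, 0, 0, 0],
    [0.5, 0.6, 2, 21, 0, 0, 0],
    [0.5, 0.6, 3.5, 21, 0, 0, 0],
    [0.5, 0.6, 4, 21, 0, 0, 0],
    [0.5, 0.6, 4, 21, 0, 0, 0],
    [0.5, 0.6, 4, 21, 0, 0, 0],
  ],
)

```text
time: 8.6
position: [0.4898, -0.0091, 0.0892]
tool_rot: [-0.707, 0.0, 0.0, 0.707]
ft_force: [0.7, -0.1, -0.7]
grip_width: 0.0534
```

```bash
python3 - <<'E'
from h import *
ob=robot.get_obs(); print(ob['time'],ob['position'],ob['grip_width'],ob['ft_force'])
im=robot.camera("side")[:,:,::-1]; a=cv2.resize(im[140:240,270:380],None,fx=5,fy=5)
cv2.imwrite("pics/s7.png",a)
E
```

```text
8.6 [ 0.48982788 -0.00913745  0.08922125] 0.053368257803049435 [ 0.65540375 -0.10347257 -0.67543209]
```

View pics/s7.png

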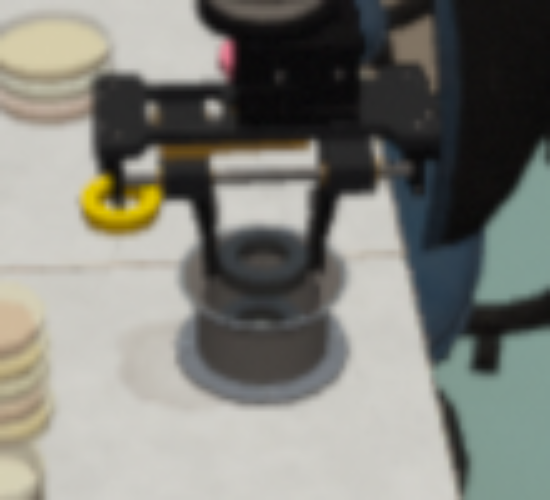

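>>> carry_out(
  moves=[
    [0.85, 0, 0, 0, 0, 0, 0],
    [0.85, 0, 0, 0, 0, 0, 0],
    [0.85, 0, 0, 0, 0, 0, 0],
    [0.85, 0, 0, 0, 0, 0, 0],
    [0.85, 0, -2, 0, 0, 0, 0],
    [1, 0, -6, 0, 0, 0, 0],
    [1, 0, -8, -4, 0, 0, 0],
    [1, 0, -8, -7, 0, 0, 0],
    [1, 0, -8, -7, 0, 0, 0],
    [1, 0, -8, -7, 0, 0, 0],
  ],
)

```text
time: 9.65
position: [0.4896, -0.0792, 0.1696]
tool_rot: [-0.707, 0.001, -0.001, 0.707]
ft_force: [-0.4, -0.5, 0.2]
grip_width: 0.0866
```

```bash
python3 - <<'E'
from h import *
ob=robot.get_obs(); print(ob['time'],ob['position'],ob['grip_width'],ob['ft_force'])
w=robot.camera("wrist")[:,:,::-1].copy();cv2.imwrite("pics/w8.png",w)
s=robot.camera("side")[:,:,::-1].copy();cv2.imwrite("pics/s8.png",cv2.resize(s[150:330,240:400],None,fx=3,fy=3))
im=w; m=(im.max(2)<80).astype(np.uint8)
c,_=cv2.findContours(m,cv2.RETR_CCOMP,cv2.CHAIN_APPROX_NONE)
for q in c:
    q=q[:,0]
    if 40<len(q)<400:
        ce,r=circ(onz("wrist",q,0.036,ob)); print(len(q),q.mean(0),ce,r)
m=(s.max(2)<90).astype(np.uint8);c,_=cv2.findContours(m,cv2.RETR_CCOMP,cv2.CHAIN_APPROX_NONE)
for q in c:
    q=q[:,0]
    if np.linalg.norm(q.mean(0)-(357,304))<10: print("small",circ(onz("side",q,.007)))
E
```

```text
9.65 [ 0.48964329 -0.07923231  0.16961746] 0.08656386370923523 [-0.4381512  -0.54048727  0.1980085 ]
196 [317.82142857 111.91326531] [ 0.4919034  -0.00886333] 0.02617929045131675
103 [316.38834951 112.16504854] [ 0.49106731 -0.00830137] 0.013945411012601706
267 [315.17602996 110.30337079] [ 0.48995078 -0.00796758] 0.0361159754646905
237 [315.23628692 109.83544304] [ 0.49003556 -0.00737392] 0.032167165078216556
60 [196.86666667 341.55      ] [ 0.37667986 -0.22440195] 0.01068617972730907
122 [507.28688525 295.36885246] [ 0.64929034 -0.1728735 ] 0.026116678882521394
122 [122.53278689 294.62295082] [ 0.33104452 -0.17224534] 0.027304485649071585
110 [159.5          2.41818182] [0.37638423 0.08188228] 0.015800107079177693
small (array([0.43968586, 0.34439319]), np.float64(0.015666053674830375))
small (array([0.4404726 , 0.34462276]), np.float64(0.007556504948554926))
```

View pics/w8.png

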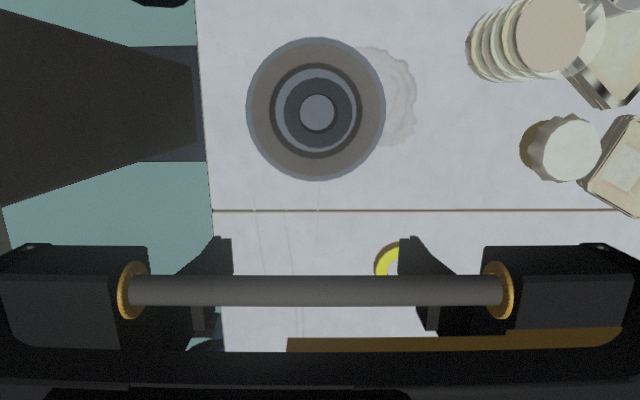

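View pics/s8.png

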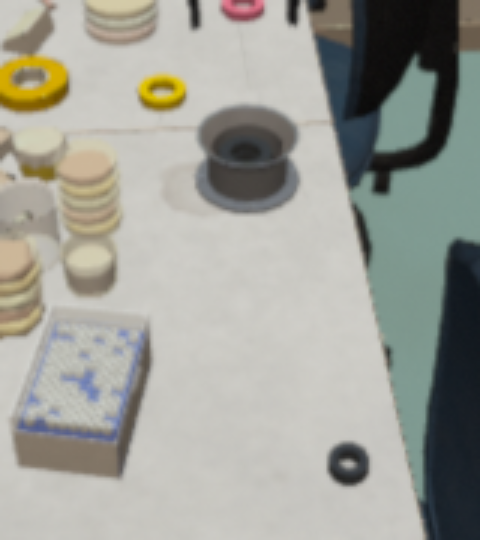

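```bash
python3 -c "
from rig import robot
print(robot.hand_in(), robot.get_obs()['time'])"
```

```text
the job is handed in; nothing more can be done
the job is handed in; nothing more can be done
```

Both large rings are in the tube, stacked flat, and I handed the job in at about 9.8 s of the 51 s allowed. I gripped each ring across its outside, released it just above the tube mouth and then backed the arm clear.

**Last checks**
- **Upper ring:** the wrist camera shows it flat and centred about 2 mm from the tube's axis. Its apparent radius is 26.2 mm at the height where a stacked ring's top should be, against a nominal 27 mm, so it is resting on the first ring.
- **First ring:** I saw it lying flat in the bore before dropping the second. It is now hidden beneath it.
- **Small ring:** it measured within about 0.5 mm of where it started.
- **Clearance:** the gripper is open and raised clear of everything, with only noise-level force on the wrist.

**Disagreements:** the wrist camera put the rings 1–2 mm from where the other two cameras did, so I used values in between. The wrist also read about 3.5 N upward at both grasps, which may have been light contact with the bench. I judged neither a problem, and no check failed.

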